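# Reset the dust extractor's control box

## Robot

A 6-joint arm with a two-finger parallel gripper is mounted at the origin on a cart in front of the work surface, level with it; the furniture and walls round the work are solid. World frame = base frame: x ahead of the robot, y to its left, z up, the work surface at z = 0. Lengths are in m, angles in rad, forces in N, time in s.
With the tool pointing down it reaches from about 0.4 to 0.825 m from the base axis. Payload 7 kg.
Tool frame: the origin (TCP) lies at the very end of the fingers, on their centre line; the grasp point (between the pads) lies r.grip_depth behind it (r.grip_depth is the distance from the TCP to the grasp point, in m); z points along the fingers, y is the line along which they close (so a half turn about z gives the same grasp; the last joint's range is limited). The gripper opens to 88 mm and grips with 3 to 60 N. Pads are 19 mm wide; open, the fingers measure 130 mm over their backs; the gripper's body (78 mm by 193 mm) begins 47 mm behind the grasp point.
Start: joints at [1.565, 0.359, 0.012, 0, -1.224, -0.288], TCP at [0.195, 0.646, 0.227] pointing down, gripper open.
Joint ranges: [-3.07, 3.07], [-1.43, 2.12], [-1.02, 1.25], [-3.03, 1.67], [-3.05, -0], [-3.03, 3.03]. Speed limits (rad/s): [2.39, 2.39, 3.01, 3.14, 3.14, 3.14].

## Interface

Orientations are given as a unit quaternion [x, y, z, w].
In Python, from rig import sensors, capture, job, r gives the robot as it stands.
- The arm moves only by the tool apply_moves, never from a script. Its argument "increments" is a list of rows, each a list of 3 entries, a list of its own where there are three numbers: the shift along the tool's x, y, z in m, then the turn about the tool's z in degrees, then the gripper's target within -1 to 1 (fully open at 1, half-way at 0, shut at -1). In form: [[[x, y, z], spin, fingers], ...]. A call has 1 to 12 rows; each row shifts and turns the commanded pose from where the row before left it, along the tool's axes as they then stand; what a row does not reach is not made up. A row lasts 1/12 s, in which the tool goes at most 41.7 mm and 7.16 degrees, less where a joint would pass 70% of its speed; a pose out of reach is approached as far as the arm can. A call is refused whole if a number of a shift passes 0.0417 or a number of a turn 7.16, either way. A call with a gripper value outside its range is refused whole. The fingers move at their own pace and stop on an object; "grip_force" is the grip in N (left out, the last holds). Time passes only in rows, so rows that do not move let the fingers close. It gives the time, the measured TCP pose, the force, the opening and the grip force at its end, in the units of the state.
- sensors.read_state(): the state, without advancing time (a new reading comes with each control period).
- capture(name): name is "scene" or "top" or "wrist"; returns a dict with "color" (420x560x3 uint8, red, green, blue), "fx", "fy", "cx", "cy" (pixels), "k1" (the pictures are not rectified: a ray, as slopes to the right and down, at radius r is drawn at 1 + k1 r^2 times it, then the intrinsics apply), "rvec" (rotation vector, rad) and "tvec" (3), from world to camera coordinates, as OpenCV has them; the wrist camera has in their place "mount" (4x4, takes a point from camera to tool coordinates, whose origin is the TCP and whose axes are the flange's). Camera axes: x right, y down, z forward; pixel columns grow to the right and rows downward; lengths in m; the calibration is good to about 2 mm. A picture is of the moment at which its call begins: read the wrist's pose just before it. There is no depth.
- job.hand_in(): hands the job in; it is judged then, once.
The state is a dict: "clock": time; "joints": joint angles; "qvel": joint speeds; "joint_torque": joint torques, N m; "position": TCP position; "eef_rot": TCP orientation; "contact_force": force on the tool from outside, world axes, zero at the start; "moment": the same for the moment, N m; "finger_gap": finger opening in m; "grip_force": force on a finger pad.
Only numpy, scipy, OpenCV 4.12 (cv2) and the standard library are available. Lean on these libraries where they do the work, as an engineer would, in place of code of your own. Each camera call takes 0.05 s, during which the arm holds its last target. There are 200 camera calls.

## Task

The dust extractor has cut out: on the grey control box on the bench, push the yellow sliding guard open, away from the well in front, reach a fingertip down into the well and press the sunken red reset key all the way down for a moment, then let it spring back and push the guard fully shut again. Only push and press with the fingertips: do not grasp, lift or shove the box, which must stay where it stands, and leave the other things on the bench alone.

Things in the scene. Friction and masses are not known exactly. Their poses are not given: they have to be found in the camera images.
- control_box: grey box, loose on four rubber feet, 200 mm (its x) by 130 mm (its y), flat top 66 mm above its underside, about 2.2 kg. Origin: centre of the underside. x runs along the guard's slide from the end with the well (roughly towards the robot) to the plain end; z up. Two fixed aluminium rails along x stand on the top at y = +-52 to 60 mm, x = -65 to +95 mm, 18 mm high with their lips (inwards to y = +-47 mm)
- well_mouth (a point): centre of the well's mouth, level with the box's flat top, 32 mm from the box's origin towards its -x; axes as the box's. The well is an oblong upright hole in the box, 36 mm (box x) by 64 mm (box y), 37 mm deep. Between the rails the flat top is free in front of and behind the guard
- key_top (a point): centre of the top of the sunken red reset key, a round red cap with a white spot, 31 mm across, standing in the middle of the well; at rest its top lies 22 mm below the box's flat top. Moves with the key
- reset_key (a joint): how far the key is pressed, m: 0 up, 0.006 fully down; a spring returns it (about 1.3 N at first, 5.2 N fully down)
- guard (a joint): how far the yellow guard is slid open, m: 0 fully shut (covers the well), 0.055 fully open against its stop (well quite free). Slides along the box's +x to open, stays where it is left, takes about 1.5 N to move
- guard_front (a point): middle of the guard's front end face (towards the box's -x), 8 mm above the box's flat top: push here towards the box's +x to open. The guard is a yellow plate 92 mm long (x), 102 mm wide (y), its underside 1 mm and top 15 mm above the box's top. Shut, this face is 60 mm from the box's origin towards -x. Moves with the guard
- guard_back (a point): middle of the guard's back end face (towards the box's +x), 8 mm above the box's flat top: push here towards the box's -x to shut. Moves with the guard
- offcut_0: bystander, loose: small dark wooden offcut, 22x45x14 mm; origin at the centre of its underside
- offcut_1: bystander, loose: light wooden offcut, 34x85x20 mm; origin at the centre of its underside
- try_square: bystander, loose: try square with wooden stock and steel blade, 140x176x16 mm; origin at the centre of its underside
- spring_clamp: bystander, loose: orange and black spring clamp lying flat, 67x123x26 mm; origin at the centre of its underside
- sanding_block: bystander, loose: sanding block, 66x116x34 mm; origin at the centre of its underside
- paint_jar: bystander, loose: blue paint jar with red lid, 73 mm across, 133 mm tall; origin at the centre of its underside
- chuck_key: bystander, loose: grey steel drill chuck key, T-shaped, 84x96x13 mm; origin at the centre of its underside

How it is judged:
On the way, in this order (a step that is already met when the one before it is completed fails the run):
1. the guard is pushed open (value of joint guard above 0.042 m), for 0.1 s.
2. a finger presses the sunken key down (value of joint reset_key above 0.004 m and contact force between the fingers and reset_key above 0.5 N), for 0.15 s.
3. the key has sprung back and the guard is pushed shut (value of joint reset_key below 0.0015 m and value of joint guard below 0.005 m), for 0.2 s.
At the end, for the whole second after the job is handed in: The guard is shut to within 5 mm, the key is up to within 1.5 mm, the box stands flat and at rest within 30 mm of where it stood, and every bystander is within 20 mm of where it was (all of step 3 and distance of control_box from where it was at the start of the episode below 0.03 m and angle between control_box's own z axis and vertical below 0.04 rad and linear speed of control_box below 0.01 m/s and distance of each of offcut_0, offcut_1, try_square, spring_clamp, sanding_block, paint_jar, chuck_key from where it was at the start of the episode below 0.02 m); the robot touches nothing.
It fails at once if the control box is shoved more than 30 mm (distance of control_box from where it was at the start of the episode above 0.03 m).
It fails at once if the control box is lifted or tipped (height (world z) of control_box above 0.012 m or angle between control_box's own z axis and vertical above 0.12 rad).
It fails at once if a bystander is moved or lifted by more than 20 mm (distance of any of offcut_0, offcut_1, try_square, spring_clamp, sanding_block, paint_jar, chuck_key from where it was at the start of the episode above 0.02 m).
It also fails if it takes over 58 s, if anything falls off the work surface, if the arm or the gripper's body presses on something with over 40 N, if the wrist force passes 120 N, or if a joint passes its speed limit or range.

## Working session

There is one attempt and no reset: what is moved stays moved. The work goes in short steps, Python scripts to look and compute and a tool call to move; the robot and the scene stay as the last step left them, time stands still between calls to the robot, and variables do not carry over. Pictures are saved under pics/ and viewed, at most 10 in all, crops included, and the job is handed in when it is done.

Besides the shell and the picture viewer there is one more tool, called after "Call:" as name([rows], argument=value, ...), one row to a line, values as JSON. apply_moves: Moves the arm, as the interface text tells. Its arguments: {"type":"object","properties":{"increments":{"type":"array"},"grip_force":{"type":"number"}},"required":["increments"]}

```bash
mkdir -p pics; ls; cat > h.py <<'E'
import cv2, numpy as np
from rig import sensors, capture, job, r
from scipy.spatial.transform import Rotation as R
def snap(cam, name):
    s=sensors.read_state(); c=capture(cam)
    cv2.imwrite(f'pics/{name}.png', c['color'][:,:,::-1]); 
    if 'mount' in c:
        T=np.eye(4); T[:3,:3]=R.from_quat(s['eef_rot']).as_matrix(); T[:3,3]=s['position']
        M=np.linalg.inv(T@c['mount'])
        c['Rm'],c['t']=M[:3,:3],M[:3,3]
    else:
        c['Rm']=cv2.Rodrigues(np.array(c['rvec'],float))[0]; c['t']=np.array(c['tvec'],float).ravel()
    return s,c
def plane(c,uv,z):
    K=np.array([[c['fx'],0,c['cx']],[0,c['fy'],c['cy']],[0,0,1.]])
    n=cv2.undistortPoints(np.array(uv,float).reshape(-1,1,2),K,np.array([c['k1'],0,0,0.]))[:,0]
    d=np.c_[n,np.ones(len(n))]@c['Rm']; o=-c['Rm'].T@c['t']
    return o+d*((z-o[2])/d[:,2])[:,None]
def proj(c,P):
    K=np.array([[c['fx'],0,c['cx']],[0,c['fy'],c['cy']],[0,0,1.]])
    return cv2.projectPoints(np.array(P,float).reshape(-1,1,3),cv2.Rodrigues(c['Rm'])[0],c['t'],K,np.array([c['k1'],0,0,0.]))[0][:,0]
def mask(c,lo,hi):
    return cv2.inRange(cv2.cvtColor(c['color'],cv2.COLOR_RGB2HSV),np.array(lo),np.array(hi))
E
python3 - <<'E'
from h import *
s,a=snap('top','top0'); s2,b=snap('scene','scene0')
print(s)
cv2.imwrite('pics/both.png',cv2.resize(np.hstack([a['color'],b['color']])[:,:,::-1],(800,300)))
for n,c in(('top',a),('scene',b)):
    m=mask(c,(22,120,90),(34,255,255)); cs,_=cv2.findContours(m,0,2); k=max(cs,key=cv2.contourArea)
    print(n,cv2.contourArea(k),cv2.minAreaRect(k))
    q=cv2.boxPoints(cv2.minAreaRect(k)); print(plane(c,q,.081).round(4).tolist())
E
```

```text
pics
{'clock': 0.0, 'joints': array([ 1.56509317e+00,  3.59370320e-01,  1.10424169e-02, -3.60739683e-04,
       -1.22409310e+00, -2.88102350e-01]), 'qvel': array([ 0.00019089, -0.0001598 , -0.00088106, -0.00089911, -0.00065854,
       -0.00033809]), 'joint_torque': array([ 6.80249996e-04, -5.82713342e+01,  2.93061697e+01,  6.99723691e+00,
        7.02699821e-03, -1.52410912e-04]), 'position': array([0.19535679, 0.64559055, 0.22562434]), 'eef_rot': array([ 9.89219847e-01, -1.46435669e-01, -5.35788247e-05,  8.28119924e-04]), 'contact_force': array([0.49660104, 0.22159948, 0.11739116]), 'moment': array([-0.02806182,  0.03862282,  0.00163841]), 'grip_force': 0.0, 'finger_gap': 0.08768138380629914}
top 968.0 ((283.84393310546875, 207.6305694580078), (32.11052703857422, 31.99765968322754), 16.389541625976562)
[[0.5123, 0.0563, 0.081], [0.601, 0.0301, 0.081], [0.5739, -0.0585, 0.081], [0.4857, -0.0316, 0.081]]
scene 297.5 ((268.73529052734375, 207.44119262695312), (14.794671058654785, 31.287094116210938), 75.96376037597656)
[[0.5996, 0.0235, 0.081], [0.5653, -0.1006, 0.081], [0.4683, -0.0118, 0.081], [0.5036, 0.0992, 0.081]]
```

View pics/top0.png

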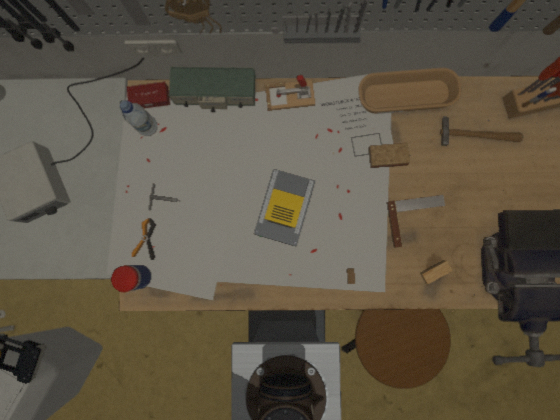

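The top view shows the grey box at about pixel (284,207), with the yellow guard on it and its well end towards the robot (bottom). The bystanders are well clear of it. The guard's yaw is about -16.5°, which the tool's x axis nearly matches already.

Call:
apply_moves([
  [[0.024,0.026,0],0,-1],
  [[0.024,0.026,0],0,-1],
  [[0.024,0.026,0],0,-1],
  [[0.024,0.026,0],0,-1],
  [[0.024,0.026,0],0,-1],
  [[0.024,0.026,0],0,-1],
  [[0.024,0.026,0],0,-1],
  [[0.024,0.026,0],0,-1],
  [[0.024,0.026,0],0,-1],
  [[0.024,0.026,0],0,-1],
], grip_force=20)

```text
clock: 0.93
position: [0.3501, 0.3258, 0.2264]
eef_rot: [0.989, -0.146, -0.0, 0.0]
contact_force: [0.7, 0.4, 0.5]
finger_gap: 0.0266
grip_force: 0.0
```

Call:
apply_moves([
  [[0.024,0.026,0],0,-1],
  [[0.024,0.026,0],0,-1],
  [[0.024,0.026,0],0,-1],
  [[0.024,0.026,0],0,-1],
  [[0.024,0.026,0],0,-1],
  [[0.024,0.026,0],0,-1],
  [[0.024,0.026,0],0,-1],
  [[0.024,0.026,0],0,-1],
  [[0.024,0.026,0],0,-1],
  [[0.02,0.026,0],0,-1],
  [[0,0,0],0,-1],
  [[0,0,0],0,-1],
])

```text
clock: 1.93
position: [0.5005, 0.0088, 0.226]
eef_rot: [0.989, -0.148, -0.001, 0.0]
contact_force: [-0.2, 0.5, -0.4]
finger_gap: 0.0004
grip_force: 0.0
```

```bash
python3 - <<'E'
from h import *
s,c=snap('wrist','w1')
print(r.grip_depth,s['position'],s['eef_rot'],s['finger_gap'],s['clock'],s['joints'].round(2),s['contact_force'])
for z in (.066,.081):
  print(z,proj(c,[s['position']*[1,1,0]+[0,0,z]]))
m=mask(c,(20,110,70),(36,255,255)); cs,_=cv2.findContours(m,0,2); k=max(cs,key=cv2.contourArea)
q=cv2.boxPoints(cv2.minAreaRect(k)); print(cv2.contourArea(k),q.tolist(),plane(c,q,.081).round(4).tolist(), plane(c,q,.081).mean(0))
E
```

```text
0.0188 [0.50047803 0.00880927 0.22596055] [ 9.88959857e-01 -1.48182351e-01 -5.67233453e-04  2.65218230e-04] 0.0004308560772945452 1.9333 [ 0.41  0.07 -0.36 -0.   -1.14  0.86] [-0.20513908  0.46097343 -0.41136874]
0.066 [[280.462087   188.23834873]]
0.081 [[280.41942813 192.29402795]]
10612.5 [[222.0, 90.0], [330.0, 90.0], [330.0, 193.0], [222.0, 193.0]] [[0.6021, 0.0299, 0.081], [0.575, -0.0587, 0.081], [0.4861, -0.0358, 0.081], [0.516, 0.0617, 0.081]] [ 0.54478857 -0.00070388  0.081     ]
```

View pics/w1.png

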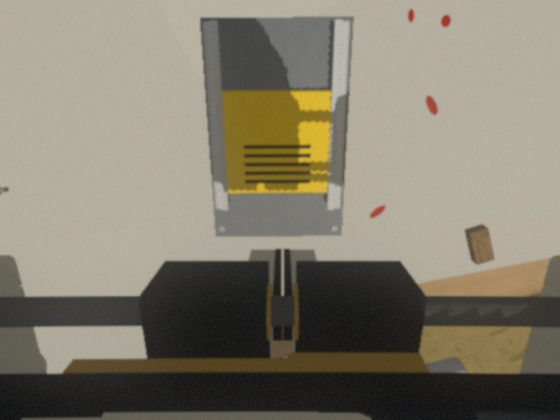

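The wrist view shows the box square to the tool. The guard's front edge is at row 193 (midpoint about (279,193)) and the TCP projects to (280,192), so I'm directly above it. Next: back off 22 mm, descend in front of the guard, then push.

Call:
apply_moves([
  [[-0.022,0,0],0,-1],
  [[0,0,0.025],0,-1],
  [[0,0,0.03],0,-1],
  [[0,0,0.03],0,-1],
  [[0,0,0.03],0,-1],
  [[0,0,0.02],0,-1],
  [[0,0,0.01],0,-1],
  [[0,0,0.008],0,-1],
  [[0,0,0],0,-1],
  [[0,0,0],0,-1],
  [[0,0,0],0,-1],
])

```text
clock: 2.9
position: [0.48, 0.0175, 0.0745]
eef_rot: [0.989, -0.146, 0.001, -0.0]
contact_force: [-0.5, 0.5, 0.7]
finger_gap: 0.0001
grip_force: 0.0
```

```bash
python3 - <<'E'
from h import *
s,c=snap('wrist','w2')
print(s['position'],s['contact_force'],s['clock'])
E
```

```text
[0.48004408 0.01749415 0.0744709 ] [-0.48244805  0.48259618  0.65352545] 2.9
```

View pics/w2.png

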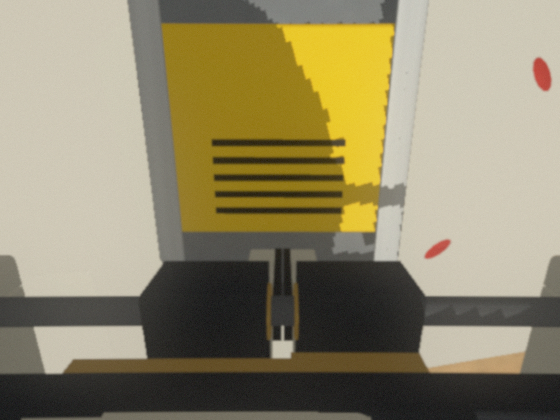

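The fingertips (row about 250) stand just in front of the guard's front edge (row 233), centred between the rails. Pushing it open now.

Call:
apply_moves([
  [[0.006,0,0.002],0,-1],
  [[0.006,0,0],0,-1],
  [[0.006,0,0],0,-1],
  [[0.006,0,0],0,-1],
  [[0.006,0,0],0,-1],
  [[0.006,0,0],0,-1],
  [[0.006,0,0],0,-1],
  [[0.006,0,0],0,-1],
  [[0.006,0,0],0,-1],
  [[0.006,0,0],0,-1],
  [[0.003,0,0],0,-1],
  [[0,0,0],0,-1],
])

```text
clock: 3.95
position: [0.5363, -0.0018, 0.0707]
eef_rot: [0.989, -0.147, -0.004, 0.001]
contact_force: [-14.8, 5.8, 10.8]
finger_gap: 0.0006
grip_force: 7.6
```

Call:
apply_moves([
  [[0,0,0],0,-1],
  [[0,0,0],0,-1],
  [[-0.006,0,0],0,-1],
  [[0,0,-0.02],0,-1],
  [[0,0,-0.03],0,-1],
  [[-0.025,0,-0.03],0,-1],
  [[0,0,0],0,-1],
  [[0,0,0],0,-1],
])

```text
clock: 4.62
position: [0.5111, 0.0081, 0.1538]
eef_rot: [0.989, -0.146, 0.002, -0.001]
contact_force: [0.5, -0.1, -0.7]
finger_gap: 0.0005
grip_force: 0.0
```

```bash
python3 - <<'E'
from h import *
s,c=snap('wrist','w3')
p=s['position']; print(p,s['contact_force'],s['clock'])
X=R.from_quat(s['eef_rot']).as_matrix()[:,0]; Y=R.from_quat(s['eef_rot']).as_matrix()[:,1]
for h in [((0,80,60),(6,255,255)),((172,80,60),(180,255,255))]:
  m=mask(c,*h); cs,_=cv2.findContours(m,0,2)
  for k in cs:
    if cv2.contourArea(k)>150: 
      b=cv2.boundingRect(k); ctr=[b[0]+b[2]/2,b[1]+b[3]/2]; w=plane(c,[ctr],.044)[0]; print(cv2.contourArea(k),b,w,'tool dx,dy',(w-p)@X,(w-p)@Y)
m=mask(c,(20,110,70),(36,255,255)); cs,_=cv2.findContours(m,0,2); k=max(cs,key=cv2.contourArea); b=cv2.boundingRect(k)
print('guard',b,[((w-p)@X,(w-p)@Y) for w in plane(c,[[b[0]+b[2]/2,b[1]],[b[0]+b[2]/2,b[1]+b[3]]],.081)])
E
```

```text
[0.51110505 0.00812549 0.15377887] [ 0.46411519 -0.07171635 -0.66511883] 4.6167
1009.0 (263, 175, 38, 34) [0.52090947 0.0041015  0.044     ] tool dx,dy 0.01008114149414312 0.0013584065799955968
187.0 (461, 109, 14, 23) [ 0.53421284 -0.15091968  0.044     ] tool dx,dy 0.06759971739461951 0.145927134746949
guard (205, 21, 153, 147) [(np.float64(0.1295119648212914), np.float64(0.0010194011511812289)), (np.float64(0.03770335052127037), np.float64(0.000970657278928252))]
```

View pics/w3.png

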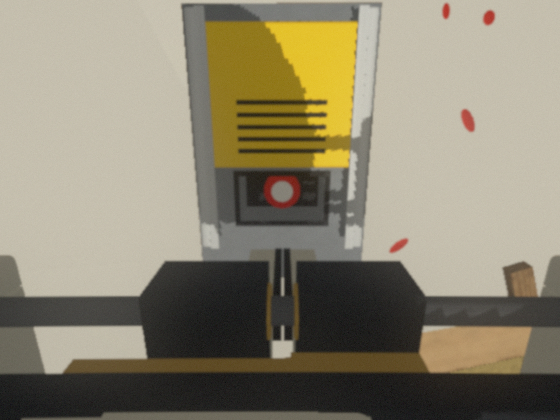

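The guard is fully open and the red key is visible at about (282,191), inside the well at rows 172-225. The key is 10 mm ahead and 1 mm in +y of the TCP.

Call:
apply_moves([
  [[0.01,0.001,0],0,-1],
  [[0,0,0.03],0,-1],
  [[0,0,0.03],0,-1],
  [[0,0,0.015],0,-1],
  [[0,0,0.01],0,-1],
  [[0,0,0.01],0,-1],
  [[0,0,0.005],0,-1],
  [[0,0,0],0,-1],
  [[0,0,0],0,-1],
])

```text
clock: 5.42
position: [0.5198, 0.0038, 0.0518]
eef_rot: [0.989, -0.146, 0.0, 0.0]
contact_force: [0.2, 0.2, 0.4]
finger_gap: 0.0009
grip_force: 0.0
```

No contact, 8 mm above the key. Pressing.

Call:
apply_moves([
  [[0,0,0.004],0,-1],
  [[0,0,0.003],0,-1],
  [[0,0,0.003],0,-1],
  [[0,0,0.002],0,-1],
  [[0,0,0.001],0,-1],
  [[0,0,0],0,-1],
  [[0,0,0],0,-1],
])

```text
clock: 6.0
position: [0.5199, 0.004, 0.039]
eef_rot: [0.989, -0.146, 0.001, -0.0]
contact_force: [0.7, 1.1, 4.6]
finger_gap: 0.0006
grip_force: 2.3
```

Call:
apply_moves([
  [[0,0,0.001],0,-1],
  [[0,0,0.001],0,-1],
  [[0,0,0],0,-1],
  [[0,0,0],0,-1],
  [[0,0,0],0,-1],
  [[0,0,0],0,-1],
])

```text
clock: 6.5
position: [0.52, 0.0039, 0.038]
eef_rot: [0.989, -0.146, 0.001, -0.0]
contact_force: [-4.0, 2.1, 16.3]
finger_gap: 0.0006
grip_force: 8.4
```

The key bottomed out at 16 N. Now retract, go over and behind the guard, and look.

Call:
apply_moves([
  [[0,0,-0.01],0,-1],
  [[0,0,-0.02],0,-1],
  [[0,0,-0.03],0,-1],
  [[0,0,-0.03],0,-1],
  [[0,0,-0.022],0,-1],
  [[0.03,0,0],0,-1],
  [[0.03,0,0],0,-1],
  [[0.03,0,0],0,-1],
  [[0.03,0,0],0,-1],
  [[0.02,0,0],0,-1],
  [[0,0,0],0,-1],
  [[0,0,0],0,-1],
])

```text
clock: 7.5
position: [0.6531, -0.0374, 0.1472]
eef_rot: [0.989, -0.147, -0.001, 0.0]
contact_force: [-0.0, 0.8, -0.5]
finger_gap: 0.0004
grip_force: 0.0
```

```bash
python3 - <<'E'
from h import *
s,c=snap('wrist','w4')
p=s['position']; print(p,s['contact_force'],s['clock'])
M=R.from_quat(s['eef_rot']).as_matrix(); X,Y=M[:,0],M[:,1]
m=mask(c,(20,110,70),(36,255,255)); cs,_=cv2.findContours(m,0,2); k=max(cs,key=cv2.contourArea); b=cv2.boundingRect(k)
print('guard',b,[((w-p)@X,(w-p)@Y) for w in plane(c,[[b[0]+b[2]/2,b[1]],[b[0]+b[2]/2,b[1]+b[3]]],.081)])
E
```

```text
[ 0.65308232 -0.03739861  0.14718167] [-0.04306892  0.83075425 -0.46096519] 7.5
guard (124, 353, 300, 19) [(np.float64(-0.11532137200679894), np.float64(-0.0052769180361119826)), (np.float64(-0.13474545397230633), np.float64(-0.005415274278140875))]
```

View pics/w4.png

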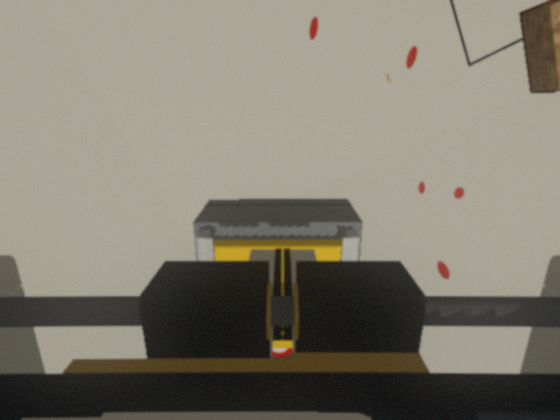

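```bash
python3 - <<'E'
from h import *
s,c=snap('wrist','w5')
p=s['position'];M=R.from_quat(s['eef_rot']).as_matrix()
m=mask(c,(20,110,70),(36,255,255)); print([np.nonzero(m[:300,u])[0][:1] for u in (230,320)])
v=np.mean([np.nonzero(m[:300,u])[0][0] for u in (230,320)])
print([((plane(c,[[280,q]],z)[0]-p)@M).round(4) for q,z in((v,.081),(v,.067),(235,.066),(222,.066))])
E
```

```text
[array([239]), array([238])]
[array([-0.0133, -0.0002,  0.0665]), array([-0.0194, -0.0002,  0.0806]), array([-0.0168, -0.0002,  0.0816]), array([-0.006 , -0.0002,  0.0815])]
```

The guard's back face lower edge is at row 239, about 19.5 mm behind the TCP, as expected. That leaves about 10 mm of clearance, so I'll descend and push it shut.

Call:
apply_moves([
  [[0,0,0.03],0,-1],
  [[0,0,0.025],0,-1],
  [[0,0,0.013],0,-1],
  [[0,0,0.005],0,-1],
  [[0,0,0],0,-1],
  [[0,0,0],0,-1],
])

```text
clock: 8.1
position: [0.6535, -0.0365, 0.0766]
eef_rot: [0.989, -0.146, 0.0, -0.0]
contact_force: [0.8, 0.5, -0.1]
finger_gap: 0.0005
grip_force: 0.0
```

Call:
apply_moves([
  [[-0.006,0,0],0,-1],
  [[-0.006,0,0],0,-1],
  [[-0.006,0,0],0,-1],
  [[-0.006,0,0],0,-1],
  [[-0.006,0,0],0,-1],
  [[-0.006,0,0],0,-1],
  [[-0.006,0,0],0,-1],
  [[-0.006,0,0],0,-1],
  [[-0.006,0,0],0,-1],
  [[-0.006,0,0],0,-1],
  [[0,0,0],0,-1],
  [[0,0,0],0,-1],
])

```text
clock: 9.1
position: [0.5948, -0.0194, 0.0752]
eef_rot: [0.989, -0.146, -0.001, 0.0]
contact_force: [-0.1, 0.0, -0.4]
finger_gap: 0.0005
grip_force: 0.0
```

Call:
apply_moves([
  [[-0.002,0,0],0,-1],
  [[-0.002,0,0],0,-1],
  [[-0.001,0,0],0,-1],
  [[0,0,0],0,-1],
])

```text
clock: 9.43
position: [0.5925, -0.0184, 0.0755]
eef_rot: [0.989, -0.146, 0.001, 0.0]
contact_force: [6.7, -4.2, -4.8]
finger_gap: 0.0003
grip_force: 3.7
```

Call:
apply_moves([
  [[0,0,0],0,-1],
  [[0,0,0],0,-1],
  [[0,0,0],0,-1],
])

```text
clock: 9.68
position: [0.5925, -0.0184, 0.0755]
eef_rot: [0.989, -0.146, 0.001, 0.0]
contact_force: [6.4, -4.0, -4.0]
finger_gap: 0.0006
grip_force: 3.5
```

Call:
apply_moves([
  [[0.008,0,0],0,-1],
  [[0.006,0,0],0,-1],
  [[0,0,-0.02],0,-1],
  [[0,0,-0.03],0,-1],
  [[-0.03,0,-0.03],0,-1],
  [[-0.03,0,-0.03],0,-1],
  [[-0.03,0,-0.03],0,-1],
  [[-0.03,0,0],0,-1],
  [[0,0,0],0,-1],
  [[0,0,0],0,-1],
])

```text
clock: 10.52
position: [0.4906, 0.0127, 0.2152]
eef_rot: [0.989, -0.146, 0.001, -0.001]
contact_force: [1.5, 0.3, 0.3]
finger_gap: 0.0006
grip_force: 0.0
```

```bash
python3 - <<'E'
from h import *
s,c=snap('wrist','w6')
p=s['position']; print(p,s['contact_force'],s['clock'])
M=R.from_quat(s['eef_rot']).as_matrix()
m=mask(c,(20,110,70),(36,255,255)); cs,_=cv2.findContours(m,0,2); k=max(cs,key=cv2.contourArea); b=cv2.boundingRect(k)
print(b,plane(c,[[b[0]+b[2]/2,b[1]+b[3]],[b[0]+b[2]/2,b[1]]],.081))
_,t=snap('top','top1'); a=cv2.imread('pics/top0.png')
d=cv2.absdiff(a,t['color'][:,:,::-1]).max(2)>50
cs,_=cv2.findContours(cv2.morphologyEx(d.astype(np.uint8),cv2.MORPH_OPEN,np.ones((2,2))),0,2)
print([cv2.boundingRect(k) for k in cs if cv2.contourArea(k)>4])
E
```

```text
[0.49055348 0.01268898 0.21520017] [1.45846935 0.25266074 0.34053583] 10.5167
(223, 83, 114, 108) [[ 0.49506575  0.0120259   0.081     ]
 [ 0.58313082 -0.0146899   0.081     ]]
[(322, 409, 9, 11), (263, 345, 42, 18), (0, 336, 42, 49), (150, 328, 24, 92), (125, 274, 12, 15), (118, 217, 132, 177), (300, 214, 23, 33), (190, 171, 116, 95)]
```

View pics/w6.png

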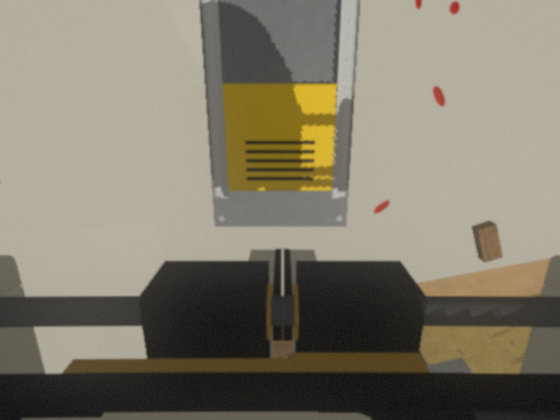

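```bash
python3 - <<'E'
from h import *
s,c=snap('wrist','w7'); p=s['position'];M=R.from_quat(s['eef_rot']).as_matrix()
print('cam in tool',((-c['Rm'].T@c['t']-p)@M).round(3))
def f(c,p,M,img):
  g=cv2.cvtColor(cv2.imread(img),cv2.COLOR_BGR2HSV)
  for u in (235,280):print(u,[tuple(x) for x in g[180:232:2,u].tolist()])
f(c,p,M,'pics/w1.png');f(c,p,M,'pics/w7.png')
# w6 numbers
for v,z in((191,.081),(191,.067),(180,.081),(226,.066),(83,.081)): print('now',v,z,((plane(c,[[280,v]],z)[0]-p)@M).round(4)[0])
c1=dict(c);T=np.eye(4);T[:3,:3]=R.from_quat([ 9.88959857e-01,-1.48182351e-01,-5.67233453e-04,2.65218230e-04]).as_matrix();T[:3,3]=p1=np.array([0.50047803,0.00880927,0.22596055])
Q=np.linalg.inv(T@c['mount']);c1['Rm'],c1['t']=Q[:3,:3],Q[:3,3]
for v,z in((193,.081),(193,.067),(236,.066),(90,.081)): print('w1',v,z,((plane(c1,[[280,v]],z)[0]-p1)@T[:3,:3]).round(4)[0])
E
```

```text
cam in tool [ 0.084  0.001 -0.159]
235 [(23, 171, 131), (22, 174, 132), (23, 171, 133), (22, 173, 133), (23, 169, 137), (23, 182, 177), (23, 170, 191), (21, 55, 138), (21, 15, 121), (30, 11, 120), (23, 19, 124), (20, 12, 124), (30, 15, 122), (30, 13, 118), (30, 9, 120), (23, 9, 120), (24, 11, 117), (30, 9, 118), (35, 12, 124), (43, 15, 121), (15, 12, 123), (30, 6, 120), (30, 11, 118), (24, 11, 120), (30, 10, 123), (36, 10, 123)]
280 [(22, 155, 79), (22, 157, 78), (22, 182, 126), (22, 187, 132), (23, 189, 140), (23, 195, 186), (23, 165, 181), (23, 49, 126), (18, 21, 123), (23, 17, 119), (21, 15, 121), (30, 15, 122), (25, 13, 122), (34, 15, 123), (21, 14, 124), (24, 10, 122), (35, 13, 121), (30, 13, 119), (30, 15, 121), (24, 11, 121), (30, 13, 119), (30, 12, 123), (34, 15, 123), (10, 6, 119), (30, 11, 117), (38, 9, 120)]
235 [(23, 172, 132), (22, 175, 130), (23, 182, 129), (22, 172, 132), (23, 168, 132), (23, 160, 132), (21, 77, 123), (26, 15, 119), (30, 17, 121), (21, 15, 121), (30, 4, 117), (24, 11, 118), (35, 13, 121), (36, 11, 120), (45, 8, 122), (30, 9, 119), (20, 12, 123), (38, 8, 123), (30, 8, 121), (26, 17, 120), (38, 8, 123), (10, 12, 124), (36, 11, 119), (35, 13, 119), (22, 32, 151), (21, 30, 177)]
280 [(24, 139, 57), (22, 173, 112), (23, 191, 128), (22, 182, 129), (23, 192, 129), (22, 174, 129), (22, 81, 123), (26, 15, 121), (30, 10, 122), (30, 13, 120), (30, 8, 121), (20, 13, 120), (21, 15, 123), (30, 8, 121), (30, 11, 121), (30, 9, 117), (25, 13, 121), (24, 11, 121), (23, 9, 120), (36, 11, 119), (30, 9, 120), (34, 14, 125), (34, 15, 123), (23, 17, 122), (20, 34, 150), (21, 30, 176)]
now 191 0.081 0.0046
now 191 0.067 0.0008
now 180 0.081 0.0148
now 226 0.066 -0.0351
now 83 0.081 0.0963
w1 193 0.081 -0.0005
w1 193 0.067 -0.0044
w1 236 0.066 -0.0508
w1 90 0.081 0.0912
```

The guard's front is now about 40 mm from the box's front edge, so it is fully shut; it had started slightly ajar. The box has shifted only about 4 mm. I'll check the jar, since the top view changed near it, then hand in.

```bash
python3 - <<'E'
from h import *
for n in('top0','top1'):
  h=cv2.cvtColor(cv2.imread(f'pics/{n}.png'),cv2.COLOR_BGR2HSV)[255:300,105:160]
  m=cv2.inRange(h,(0,120,50),(8,255,255))|cv2.inRange(h,(172,120,50),(180,255,255))
  M=cv2.moments(m,True); print(n,M['m00'],M['m10']/M['m00'],M['m01']/M['m00'])
s=sensors.read_state(); print(s['clock'],s['contact_force'],abs(s['qvel']).max())
print(job.hand_in())
E
```

```text
top0 563.0 19.28063943161634 23.399644760213143
top1 309.0 14.56957928802589 25.93527508090615
10.6667 [ 0.09172657 -0.62544958  0.68452811] 0.01635373211272637
the job is handed in; nothing more can be done
None
```

View pics/top1.png

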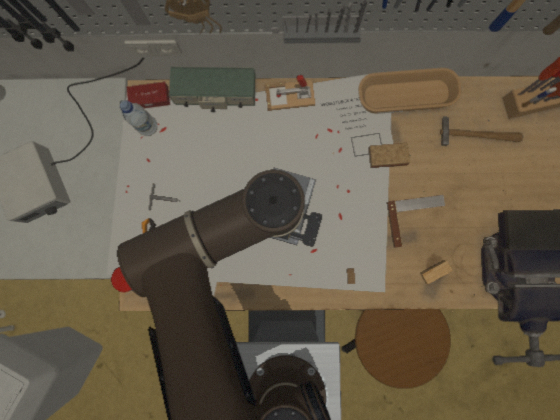

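The job is handed in at 10.7 s, with no verdict returned: the guard was opened, the key pressed to its stop and released, and the guard pushed fully shut; the box shifted about 4 mm, and no bystander appears to have moved, though in the final top view the arm hides part of the jar and the clamp.

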